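Change over the analyser's power box

ROBOT

A 6-joint arm with a two-finger parallel gripper is mounted at the origin on the work surface. World frame = base frame: x ahead of the robot, y to its left, z up, the work surface at z = 0. Lengths are in mm, angles in rad, forces in N, time in s.
With the tool pointing down it reaches from about 300 to 875 mm from the base axis. Payload 6.4 kg.
Tool frame: the origin (TCP) lies at the very end of the fingers, on their centre line; the grasp point (between the pads) lies 19 mm behind it; z points along the fingers, y is the line along which they close (so a half turn about z gives the same grasp; the last joint's range is limited). The gripper opens to 85 mm and grips with 20 to 120 N. Pads are 22 mm wide; open, the fingers measure 114 mm over their backs; the gripper's body (76 mm by 85 mm) begins 54 mm behind the grasp point. The pads swing forward as they close: fully open they stand 13 mm farther back than shut.
Start: joints at [0.95, 0.181, 1.607, -0, 1.354, -0.206], TCP at [231.719, 526.258, 231.288] pointing down, gripper open.
Joint ranges: [-2.99, 2.99], [-0.89, 2.07], [0.3, 2.58], [-1.14, 4.28], [0, 2.63], [-3.12, 3.12]. Speed limits (rad/s): [2.57, 2.57, 3.01, 3.14, 3.14, 3.14].

INTERFACE

Orientations are given as a unit quaternion [w, x, y, z].
In Python, from station import arm gives the robot as it stands. The module is installed in compiled form; this text tells all that it offers.
- The arm moves only by the tool step_arm, never from a script. Its argument "steps" is a list of rows, each a list of 3 entries, a list of its own where there are three numbers: the shift along the tool's x, y, z in mm, then the turn about the tool's z in rad, then the closure, from 0 (fully open) to 1 (shut). In form: [[[dx, dy, dz], twist, hand], ...]. A call has 1 to 12 rows; each row shifts and turns the commanded pose from where the row before left it, along the tool's axes as they then stand; what a row does not reach is not made up. A row lasts 1/12 s, in which the tool goes at most 41.7 mm and 7.16 degrees, less where a joint would pass 70% of its speed; a pose out of reach is approached as far as the arm can. A call is refused whole if a number of a shift passes 41.7 or a number of a turn 0.125, either way. A call with a gripper value outside its range is refused whole. The fingers move at their own pace and stop on an object; the grip force is fixed at half the most. Time passes only in rows, so rows that do not move let the fingers close. It gives the time, the measured TCP pose, the force, the opening and the grip force at its end, in the units of the state.
- arm.get_obs(): the state, without advancing time (a new reading comes with each control period).
- arm.capture(name): name is "scene" or "side" or "wrist"; returns a dict with "frame" (480x640x3 uint8, red, green, blue), "camera_matrix" (3x3 intrinsics, pixels), "pose" (4x4, takes a point from camera to world coordinates); the wrist camera has in their place "mount" (4x4, takes a point from camera to tool coordinates, whose origin is the TCP and whose axes are the flange's). Camera axes: x right, y down, z forward; pixel columns grow to the right and rows downward; lengths in mm; the calibration is good to about 2 mm. A picture is of the moment at which its call begins: read the wrist's pose just before it. There is no depth.
- arm.job_done(): hands the job in; it is judged then, once.
The state is a dict: "time": time; "joints": joint angles; "joint_vel": joint speeds; "effort": joint torques, N m; "tool_pos": TCP position; "tool_rot": TCP orientation; "contact_force": force on the tool from outside, world axes, zero at the start; "ft_torque": the same for the moment, N m; "gripper_width": opening from 0.0 (shut) to 1.0 (fully open); "grip_force": force on a finger pad.
Only numpy, scipy, OpenCV 4.12 (cv2) and the standard library are available. Lean on these libraries where they do the work, as an engineer would, in place of code of your own. Each camera call takes 0.05 s, during which the arm holds its last target. There are 200 camera calls.

TASK

The analyser's supply is to be changed over at the box with the two interlocked handles. First turn the large isolator handle clockwise as far as it goes, so that the flat of its steel disc faces the selector, then turn the smaller selector handle clockwise across to its other stop and let go, leaving the isolator at its stop. Do not turn the single switch on the small separate box.

Things in the scene. Friction and masses are not known exactly. Their poses are not given: they have to be found in the camera images.
- switch_box: Fixed cream box, dark grey lid, 180 (x) x 320 (y) x 60 mm high; black cable glands on its +x side. Origin: centre of its underside, z up. Two black bar handles on vertical axes: large isolator at x 0, y -70 mm, small selector at x 0, y +70 mm. Each bar is centred on its axis, 73 to 113 mm above the bench, over a steel interlock plate it turns with (plate top at 69 mm).
- isolator (a joint): Large handle: bar 84 mm long, 16 thick, over a steel disc of radius 75 mm with one flat, parallel to the bar, 50 mm from the axis. Rad, growing clockwise seen from above: at 0 the bar lies along the box's y and the flat faces its -x; at the far stop, 1.57, the bar lies along its x and the flat faces +y, the selector. Starts at 0.1 to 0.3; stays where left; light even friction, 0.08 N m.
- selector (a joint): Small handle: bar 54 mm long, 12 thick, in line with its steel tongue, which reaches 80 mm from the axis. Rad, growing clockwise seen from above: at 0 the tongue points 0.70 rad from the box's -y towards its +x, at the far stop, 1.40, 0.70 rad from -y towards -x. Starts at 0 to 0.1; the disc's rim stops it at 0.22 until the flat faces it; stays where left; light even friction, 0.08 N m.
- fan_switch (a joint): Bystander: the single black bar handle, 62 mm long, 14 thick, top 113 mm above the bench, no steel arm, in the middle of a separate box 120 x 120 x 60 mm that stands to the left or right of the changeover box. Rad from where it starts (0), either way, anticlockwise positive. To be left as it is.

How it is judged (in metres and radians):
On the way, in this order (a step that is already met when the one before it is completed fails the run):
1. the isolator is turned clockwise to within 10 degrees of its far stop while the selector is still on its first side (value of joint isolator above 1.39 rad and value of joint selector below 0.5 rad), for 0.2 s.
2. the selector is turned clockwise to within 10 degrees of its far stop, with the isolator still at its own (value of joint selector above 1.22 rad and value of joint isolator above 1.39 rad), for 0.2 s.
At the end, for the whole second after the job is handed in: Both handles are released, the isolator within 10 degrees (0.18 rad) of its far stop at 1.57 rad and the selector within 10 degrees (0.18 rad) of its far stop at 1.40 rad; the single switch was never turned by more than 0.2 rad (all of step 2); the robot touches nothing.
It fails at once if the single switch on the small box is turned by more than 0.2 rad (value of joint fan_switch above 0.2 rad or value of joint fan_switch below -0.2 rad).
It also fails if it takes over 51 s, if anything falls off the work surface, if the arm or the gripper's body presses on something with over 40 N, if the wrist force passes 120 N, or if a joint passes its speed limit or range.

## Working session

There is one attempt and no reset: what is moved stays moved. The work goes in short steps, Python scripts to look and compute and a tool call to move; the robot and the scene stay as the last step left them, time stands still between calls to the robot, and variables do not carry over. Pictures are saved under pics/ and viewed, at most 10 in all, crops included, and the job is handed in when it is done.

Besides the shell and the picture viewer there is one more tool, called after "Call:" by a JSON object that holds its "name" and its "arguments". step_arm: Moves the arm, as the interface text tells. Its arguments: {"type":"object","properties":{"steps":{"type":"array","items":{"type":"array"}}},"required":["steps"]}

```bash
mkdir -p pics
python3 - <<'E'
from station import arm
import cv2,json,numpy as np
o=arm.get_obs();print(o)
for n in("scene","side","wrist"):
    c=arm.capture(n);cv2.imwrite(f"pics/{n}0.png",c["frame"][:,:,::-1])
    np.savez(f"{n}0.npz",**c)
    print(n,np.round(c["camera_matrix"],1).tolist(),np.round(c.get("pose",c.get("mount")),3).tolist())
E
```

```text
{'time': 0.0, 'joints': array([ 9.49685814e-01,  1.81515210e-01,  1.60800125e+00,  2.36336202e-05,
        1.35379081e+00, -2.06278453e-01]), 'joint_vel': array([ 1.37392059e-03,  1.29800797e-04,  5.52975520e-05,  7.03444552e-04,
       -1.11054317e-03, -6.88088249e-04]), 'effort': array([ 5.23696835e-04, -4.44870758e+01, -3.51337409e+01, -1.99288561e-04,
        9.14837321e-03,  9.59395635e-06]), 'tool_pos': array([231.38892431, 525.79497005, 230.40193834]), 'tool_rot': array([-3.55196704e-04,  2.05934428e-01,  9.78565418e-01, -7.80347013e-04]), 'contact_force': array([ 1.25986568,  0.14497135, -0.39781444]), 'ft_torque': array([-0.02736382, -0.05482413, -0.05767656]), 'grip_force': 0.0, 'gripper_width': 0.9992438354612673}
scene [[462.5, 0.0, 332.0], [0.0, 462.5, 242.5], [0.0, 0.0, 1.0]] [[-0.736, 0.552, -0.391, 887.008], [0.677, 0.612, -0.41, 262.964], [0.013, -0.566, -0.824, 725.495], [0.0, 0.0, 0.0, 1.0]]
side [[434.5, 0.0, 317.1], [0.0, 434.5, 236.3], [0.0, 0.0, 1.0]] [[-0.838, -0.393, 0.379, 249.26], [-0.546, 0.595, -0.589, 414.231], [0.006, -0.701, -0.713, 664.295], [0.0, 0.0, 0.0, 1.0]]
wrist [[407.7, 0.0, 311.8], [0.0, 407.7, 234.7], [0.0, 0.0, 1.0]] [[-0.0, -0.95, -0.313, 80.067], [1.0, -0.001, 0.001, 0.244], [-0.001, -0.313, 0.95, -143.42], [0.0, 0.0, 0.0, 1.0]]
```

View pics/scene0.png

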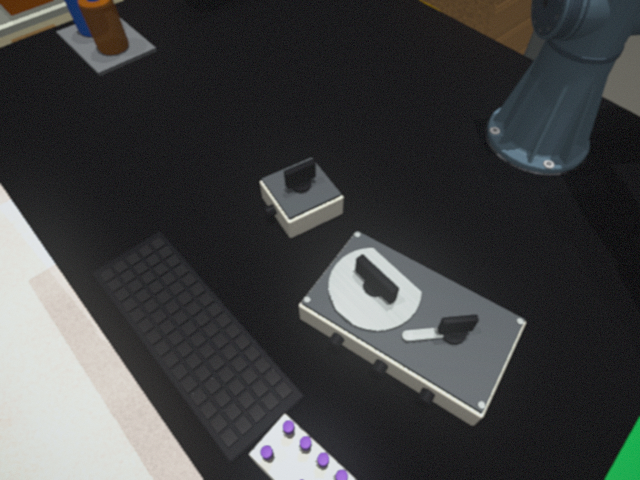

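View pics/side0.png

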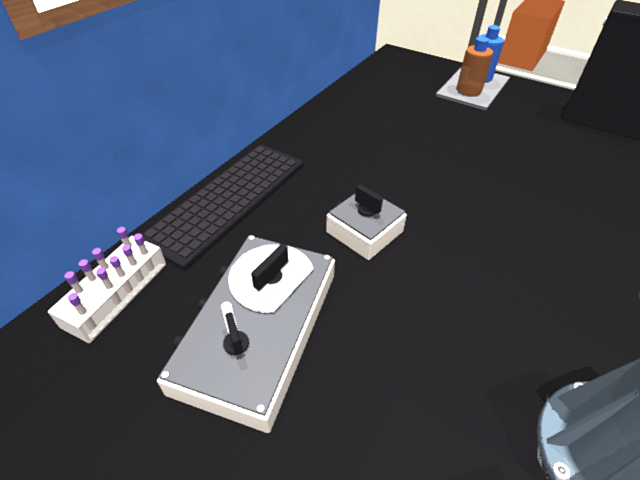

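The scene view shows the disc at about (375,290), the selector at (455,330) and the fan switch at (300,175). The side view shows the disc at (270,275), the selector at (235,340) and the fan switch at (367,200).

```bash
cat > h.py <<'E'
import numpy as np,cv2
def ray(px,K,P,z):
    px=np.atleast_2d(px).astype(float);d=np.c_[px,np.ones(len(px))]@np.linalg.inv(K).T@P[:3,:3].T
    return P[:3,3]+d*((z-P[2,3])/d[:,2])[:,None]
def proj(X,K,P):
    c=(np.atleast_2d(X)-P[:3,3])@P[:3,:3];q=c@K.T;return q[:,:2]/q[:,2:]
E
python3 - <<'E'
import numpy as np,cv2
from h import *
for n,seeds in(("scene",[(480,350),(320,205)]),("side",[(205,370),(372,225)])):
    c=np.load(n+"0.npz");f=c["frame"];K=c["camera_matrix"];P=c["pose"]
    for s in seeds: print(n,s,f[s[1],s[0]])
    hsv=cv2.cvtColor(f,cv2.COLOR_RGB2HSV)
    m=((hsv[...,2]>65)&(hsv[...,2]<150)&(hsv[...,1]<60)).astype(np.uint8)
    m=cv2.morphologyEx(m,cv2.MORPH_OPEN,np.ones((3,3)))
    l,lab=cv2.connectedComponents(m)
    for s in seeds:
        k=(lab==lab[s[1],s[0]]).astype(np.uint8)
        ct=max(cv2.findContours(k,0,1)[0],key=len)[:,0]
        w=ray(ct,K,P,60)[:,:2].astype(np.float32)
        r=cv2.minAreaRect(w);print(r,np.round(cv2.boxPoints(r)).tolist())
    # white disc/tongue
    m=((hsv[...,2]>165)&(hsv[...,1]<50)).astype(np.uint8)
    l,lab,st,ce=cv2.connectedComponentsWithStats(m)
    for i in range(1,l):
        if st[i,4]>80:
            ct=max(cv2.findContours((lab==i).astype(np.uint8),0,1)[0],key=len)[:,0]
            w=ray(ct,K,P,69)[:,:2].astype(np.float32)
            print(' w',ce[i].round(),st[i,4],cv2.minEnclosingCircle(w))
E
```

```text
scene (480, 350) [105 108 112]
scene (320, 205) [143 145 135]
((566.4898681640625, 112.10995483398438), (174.86029052734375, 312.9711608886719), 14.121987342834473) [[444.0, 243.0], [520.0, -61.0], [689.0, -18.0], [613.0, 285.0]]
((527.3421020507812, -203.37437438964844), (116.37158966064453, 113.93826293945312), 78.79905700683594) [[460.0, -249.0], [572.0, -272.0], [595.0, -157.0], [483.0, -135.0]]
 w [31. 16.] 248 ((666.5982666015625, -1096.0751953125), 85.53355407714844)
 w [297. 206.] 320 ((537.0637817382812, -192.4573974609375), 79.58861541748047)
 w [ 67. 381.] 30153 ((945.4078369140625, -239.71383666992188), 333.7666015625)
 w [371. 294.] 4166 ((583.2127075195312, 45.37395095825195), 75.87039184570312)
 w [420. 364.] 1067 ((575.7542114257812, 117.9205551147461), 175.3748016357422)
 w [419. 334.] 329 ((591.5684814453125, 152.3801727294922), 28.066246032714844)
 w [292. 456.] 2825 ((842.640869140625, 158.14547729492188), 61.65624237060547)
side (205, 370) [173 174 181]
side (372, 225) [167 168 174]
((794.8990478515625, -508.24755859375), (2675.604736328125, 1819.58837890625), 34
[... 439 characters left out ...]
61.6401977539062, -1437.038330078125), 208.0851593017578)
 w [507.  16.] 325 ((576.520263671875, -1467.6422119140625), 233.92410278320312)
 w [568.  44.] 4226 ((383.4155578613281, -1450.7073974609375), 475.98876953125)
 w [475.  90.] 945 ((523.2256469726562, -852.1688232421875), 127.92765808105469)
 w [366. 217.] 1090 ((519.62646484375, -192.80072021484375), 73.53166961669922)
 w [364. 235.] 1484 ((497.86370849609375, -156.69979858398438), 87.19596099853516)
 w [249. 337.] 17530 ((548.3071899414062, 127.50347137451172), 186.82994079589844)
 w [107. 291.] 4855 ((799.798828125, 213.5120849609375), 114.8792953491211)
 w [562. 470.] 299 ((83.79615783691406, 96.08604431152344), 14.73927116394043)
```

Call:
{"name": "step_arm", "arguments": {"steps": [[[-26,-15,0],0,0],[[-26,-15,0],0,0],[[-26,-15,0],0,0],[[-26,-15,0],0,0],[[-26,-15,0],0,0],[[-26,-15,0],0,0],[[-26,-15,0],0,0],[[-26,-15,0],0,0],[[-26,-15,0],0,0],[[-26,-15,0],0,0],[[-26,-15,0],0,0],[[-26,-15,0],0,0]]}}

```text
time: 1.15
tool_pos: [445.2, 234.4, 231.1]
tool_rot: [-0.0, 0.206, 0.979, -0.0]
contact_force: [0.8, 0.6, -0.6]
gripper_width: 0.997
grip_force: 0.0
```

Call:
{"name": "step_arm", "arguments": {"steps": [[[-26,-15,0],0,0],[[-26,-15,0],0,0],[[-26,-15,0],0,0],[[-26,-15,0],0,0],[[-26,-15,0],0,0],[[-26,-15,0],0,0],[[-26,-15,0],0,0],[[-26,-14,0],0,0],[[0,0,0],0.12,0],[[0,0,0],0.12,0],[[0,0,0],0.12,0],[[0,0,0],0.12,0]]}}

```text
time: 2.15
tool_pos: [586.9, 42.7, 230.7]
tool_rot: [-0.001, 0.436, 0.9, -0.0]
contact_force: [-0.2, -0.1, 0.1]
gripper_width: 1.003
grip_force: 0.0
```

Call:
{"name": "step_arm", "arguments": {"steps": [[[0,0,0],0.12,0],[[0,0,0],0.12,0],[[0,0,0],0.12,0],[[0,0,0],0.12,0],[[0,0,0],0.12,0],[[0,0,0],0,0],[[0,0,0],0,0],[[0,0,0],0,0]]}}

```text
time: 2.82
tool_pos: [587.0, 43.1, 231.1]
tool_rot: [-0.0, 0.678, 0.735, -0.0]
contact_force: [0.1, -0.2, -0.3]
gripper_width: 1.001
grip_force: 0.0
```

Run:
```python
from station import arm
import cv2,numpy as np
from scipy.spatial.transform import Rotation as R
from h import *
o=arm.get_obs();q=o["tool_rot"];T=np.eye(4);T[:3,:3]=R.from_quat(np.r_[q[1:],q[0]]).as_matrix();T[:3,3]=o["tool_pos"]
c=arm.capture("wrist");P=T@c["mount"];K=c["camera_matrix"];f=c["frame"]
cv2.imwrite("pics/w1.png",f[:,:,::-1]);np.savez("w1.npz",frame=f,K=K,P=P)
print(o["time"],o["tool_pos"],T[:3,:3].round(3),o["joints"])
for nm,p in(("iso",(583.4,45,69)),("sel",(549.4,180,69)),("isoTop",(583.4,45,113))):print(nm,proj(p,K,P))
```

```text
2.8167 [586.99238563  43.07356688 231.08456242] [[-0.079  0.997 -0.   ]
 [ 0.997  0.079  0.   ]
 [ 0.    -0.    -1.   ]] [-1.28234819e-01  2.11095337e-01  1.57179103e+00 -4.28854222e-05
  1.35910078e+00 -2.07765186e-01]
iso [[306.90221548 207.57070152]]
sel [[271.28871589   7.74206687]]
isoTop [[306.1464085  223.91188349]]
```

View pics/w1.png

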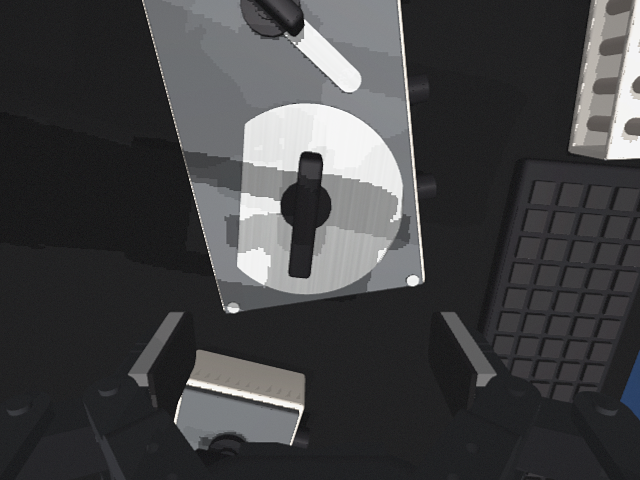

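The wrist view shows the disc's boss at (306,205), matching the predicted (307,207). The isolator bar runs from (311,155) to (299,275), the selector boss is near (270,5), and the tongue tip is at (350,82).

Run:
```python
import cv2,numpy as np
from h import *
d=np.load("w1.npz");f,K,P=d["frame"],d["K"],d["P"]
g=f.max(2);m=np.zeros_like(g);m[150:282,255:350]=(g[150:282,255:350]<55)*255
ct=max(cv2.findContours(m,0,1)[0],key=len)[:,0].astype(float)
# two ends of the bar top
w=ray(ct,K,P,113)[:,:2].astype(np.float32);r=cv2.minAreaRect(w);print(r,cv2.boxPoints(r).round())
e=ray([(311,155),(299,277)],K,P,113);print(e,np.degrees(np.arctan2(*(e[0]-e[1])[1::-1])),np.linalg.norm(e[0]-e[1]),e.mean(0))
fl=ray([(244,123),(237,265)],K,P,69);print("flat",np.degrees(np.arctan2(*(fl[0]-fl[1])[1::-1])))
t=ray([(350,82),(268,8)],K,P,69);print("tongue",t,np.degrees(np.arctan2(*(t[0]-t[1])[1::-1])))
```

```text
((582.6603393554688, 49.345680236816406), (32.45270538330078, 86.21172332763672), 4.529580593109131) [[563.  91.]
 [570.   5.]
 [602.   8.]
 [595.  94.]]
[[583.06513457  90.73460356 113.        ]
 [581.31018091   5.99785171 113.        ]] 88.8135364814963 84.75492301869382 [582.18765774  48.36622763 113.        ]
flat 88.65306179805428
tongue [[606.74532214 137.98029325  69.        ]
 [547.22055839 179.67373099  69.        ]] -35.008879575776945
```

Call:
{"name": "step_arm", "arguments": {"steps": [[[3,-4,0],0.1,0],[[0,0,25],0,0],[[0,0,25],0,0],[[0,0,25],0,0],[[0,0,25],0,0],[[0,0,25],0,0],[[0,0,24],0,0],[[0,0,0],0,0.5],[[0,0,0],0,1],[[0,0,0],0,1],[[0,0,0],0,1],[[0,0,0],0,1]]}}

```text
time: 3.87
tool_pos: [584.3, 45.6, 84.3]
tool_rot: [0.001, 0.715, 0.699, 0.001]
contact_force: [-0.3, 0.3, -0.3]
gripper_width: 0.298
grip_force: 0.0
```

Call:
{"name": "step_arm", "arguments": {"steps": [[[0,0,0],0,1],[[0,0,0],0,1],[[0,0,0],0,1],[[0,0,0],0,1],[[0,0,0],0,1]]}}

```text
time: 4.28
tool_pos: [581.9, 45.7, 84.2]
tool_rot: [-0.001, 0.715, 0.699, -0.001]
contact_force: [-10.1, -0.1, 12.9]
gripper_width: 0.173
grip_force: 60.2
```

Call:
{"name": "step_arm", "arguments": {"steps": [[[0,0,0],0.1,1],[[0,0,0],0.1,1],[[0,0,0],0.1,1],[[0,0,0],0.1,1],[[0,0,0],0.1,1],[[0,0,0],0.1,1],[[0,0,0],0,1],[[0,0,0],0,1]]}}

```text
time: 4.95
tool_pos: [581.6, 45.8, 84.2]
tool_rot: [-0.0, 0.89, 0.456, -0.001]
contact_force: [-11.9, 0.3, 14.0]
gripper_width: 0.18
grip_force: 60.3
```

Call:
{"name": "step_arm", "arguments": {"steps": [[[0,0,0],0.1,1],[[0,0,0],0.1,1],[[0,0,0],0.1,1],[[0,0,0],0.1,1],[[0,0,0],0.1,1],[[0,0,0],0.1,1],[[0,0,0],0.08,1],[[0,0,0],0,1],[[0,0,0],0,1],[[0,0,0],0,1]]}}

```text
time: 5.78
tool_pos: [581.4, 46.0, 84.2]
tool_rot: [-0.0, 0.991, 0.133, -0.002]
contact_force: [-12.6, 0.9, 13.6]
gripper_width: 0.177
grip_force: 60.4
```

```bash
python3 -c "
from station import arm
o=arm.get_obs();print(o['ft_torque'],o['contact_force'],o['tool_rot'],o['joints'])"
```

```text
[ 0.07145991  1.84358798 -0.0911149 ] [-12.6402505    0.8958984   13.63857632] [-2.47614932e-04  9.91077826e-01  1.33275275e-01 -1.54327885e-03] [-1.24179044e-01  3.71891117e-01  1.69118240e+00 -3.49177645e-04
  1.08162996e+00  1.17943549e+00]
```

Call:
{"name": "step_arm", "arguments": {"steps": [[[0,0,0],0.02,1],[[0,0,0],0.02,1],[[0,0,0],0,1],[[0,0,0],0,1]]}}

```text
time: 6.12
tool_pos: [581.5, 46.0, 84.3]
tool_rot: [0.0, 0.993, 0.115, -0.002]
contact_force: [-12.0, 0.6, 13.5]
gripper_width: 0.177
grip_force: 61.4
```

```bash
python3 -c "
from station import arm
o=arm.get_obs();print(o['ft_torque'],o['contact_force'],o['tool_rot'],o['joints'])"
```

```text
[0.16652351 1.78392832 1.03349523] [-11.99736303   0.60991614  13.51451606] [ 1.48439610e-04  9.93398714e-01  1.14702353e-01 -1.53047907e-03] [-1.23803039e-01  3.71877494e-01  1.69110320e+00 -1.14693031e-03
  1.08151615e+00  1.21762279e+00]
```

Call:
{"name": "step_arm", "arguments": {"steps": [[[0,0,0],0,0],[[0,0,0],0,0],[[0,0,0],0,0],[[0,0,0],0,0],[[0,0,0],0,0],[[0,0,-20],0,0],[[0,0,-25],0,0],[[0,0,-25],0,0],[[0,0,-25],0,0],[[0,0,-25],0,0],[[0,-23,0],0,0],[[0,-23,0],0,0]]}}

```text
time: 7.12
tool_pos: [574.2, 90.0, 204.8]
tool_rot: [0.0, 0.994, 0.112, 0.002]
contact_force: [0.2, 0.8, 0.3]
gripper_width: 0.998
grip_force: 0.0
```

Call:
{"name": "step_arm", "arguments": {"steps": [[[-1,-23,0],0,0],[[-1,-23,0],0,0],[[0,-23,0],0,0],[[0,-24,0],0,0],[[0,0,0],-0.12,0],[[0,0,0],-0.12,0],[[0,0,0],-0.12,0],[[0,0,0],-0.12,0],[[0,0,0],-0.12,0],[[0,0,0],-0.12,0],[[0,0,0],-0.12,0],[[0,0,0],-0.12,0]]}}

```text
time: 8.12
tool_pos: [549.7, 180.7, 202.2]
tool_rot: [-0.0, 0.827, 0.562, -0.0]
contact_force: [-0.7, -0.1, 0.5]
gripper_width: 0.997
grip_force: 0.0
```

Call:
{"name": "step_arm", "arguments": {"steps": [[[0,0,0],-0.12,0],[[0,0,0],-0.12,0],[[0,0,0],-0.12,0],[[0,0,0],-0.12,0],[[0,0,0],-0.12,0],[[0,0,0],-0.12,0],[[0,0,0],-0.12,0],[[0,0,0],-0.12,0],[[0,0,0],-0.12,0],[[0,0,0],-0.12,0],[[0,0,0],-0.12,0],[[0,0,0],0,0]]}}

```text
time: 9.12
tool_pos: [549.7, 180.7, 202.2]
tool_rot: [-0.0, 0.31, 0.951, -0.0]
contact_force: [-0.1, 1.5, 0.1]
gripper_width: 0.998
grip_force: 0.0
```

Run:
```python
from station import arm
import cv2,numpy as np
from scipy.spatial.transform import Rotation as R
from h import *
o=arm.get_obs();q=o["tool_rot"];T=np.eye(4);T[:3,:3]=R.from_quat(np.r_[q[1:],q[0]]).as_matrix();T[:3,3]=o["tool_pos"]
c=arm.capture("wrist");P=T@c["mount"];K=c["camera_matrix"];f=c["frame"]
cv2.imwrite("pics/w2.png",f[:,:,::-1]);np.savez("w2.npz",frame=f,K=K,P=P)
print(o["time"],o["tool_pos"],T[:3,:3].round(3),o["joints"])
for nm,p in(("iso",(582,46,69)),("sel",(548,181,69)),("selTop",(548,181,113))):print(nm,proj(p,K,P))
```

```text
9.1167 [549.7446764  180.67396215 202.16704515] [[-0.808  0.59  -0.   ]
 [ 0.59   0.808 -0.   ]
 [ 0.    -0.    -1.   ]] [ 1.12537240e-01  2.15904486e-01  1.62642190e+00 -1.67964200e-05
  1.29938278e+00 -8.27615659e-01]
iso [[197.07924026 349.03717146]]
sel [[309.9511844  217.89300296]]
selTop [[309.70661442 237.86385117]]
```

View pics/w2.png

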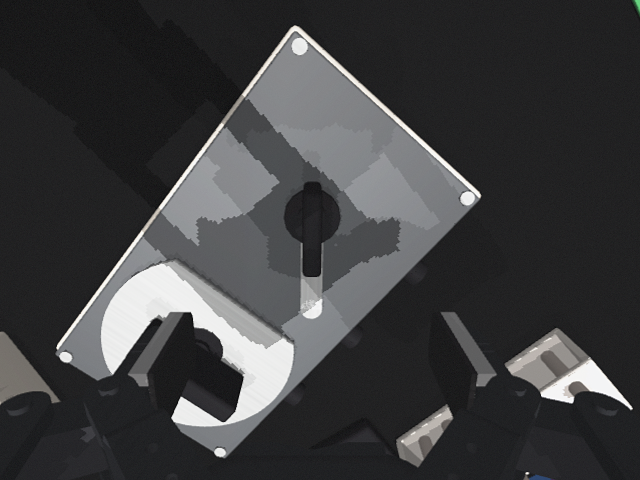

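The selector boss is at (312,217), with the bar vertical from row 185 to 275, so it lines up with the jaws. The disc's flat runs (175,262)–(293,340) and faces the selector.

Call:
{"name": "step_arm", "arguments": {"steps": [[[0,1,24],0,0],[[0,0,24],0,0],[[0,0,24],0,0],[[0,0,24],0,0],[[0,0,22],0,0],[[0,0,0],0,0.5],[[0,0,0],0,1],[[0,0,0],0,1],[[0,0,0],0,1],[[0,0,0],0,1],[[0,0,0],0,1],[[0,0,0],0,1]]}}

```text
time: 10.17
tool_pos: [550.4, 180.3, 86.0]
tool_rot: [0.0, 0.312, 0.95, -0.001]
contact_force: [-5.3, -6.5, 9.9]
gripper_width: 0.129
grip_force: 60.0
```

Call:
{"name": "step_arm", "arguments": {"steps": [[[0,0,0],0,1],[[0,0,0],0,1],[[0,0,0],0.1,1],[[0,0,0],0.1,1],[[0,0,0],0.1,1],[[0,0,0],0.1,1],[[0,0,0],0,1]]}}

```text
time: 10.75
tool_pos: [549.6, 179.6, 86.0]
tool_rot: [0.0, 0.497, 0.868, -0.002]
contact_force: [-9.5, -10.1, 13.1]
gripper_width: 0.13
grip_force: 60.3
```

```bash
python3 -c "
from station import arm
o=arm.get_obs();print(o['ft_torque'],o['contact_force'],o['tool_rot'],o['joints'])"
```

```text
[-1.50387315  1.30605373 -0.00729158] [ -9.49600263 -10.14089238  13.05402403] [ 4.60305372e-05  4.96873721e-01  8.67820357e-01 -2.08108840e-03] [ 0.11252748  0.35944415  1.70401864 -0.0038669   1.08051933 -0.41645627]
```

Torque is only friction and the bar is following (0.4 rad), so I'll carry on turning.

Call:
{"name": "step_arm", "arguments": {"steps": [[[0,0,0],0.1,1],[[0,0,0],0.1,1],[[0,0,0],0.1,1],[[0,0,0],0.1,1],[[0,0,0],0.1,1],[[0,0,0],0.1,1],[[0,0,0],0.1,1],[[0,0,0],0.1,1],[[0,0,0],0.1,1],[[0,0,0],0.04,1],[[0,0,0],0,1],[[0,0,0],0,1]]}}

```text
time: 11.75
tool_pos: [547.0, 179.3, 86.0]
tool_rot: [-0.0, 0.835, 0.551, -0.005]
contact_force: [-19.9, -11.9, 22.6]
gripper_width: 0.131
grip_force: 61.6
```

```bash
python3 -c "
from station import arm
o=arm.get_obs();print(o['ft_torque'],o['contact_force'],o['tool_rot'],o['joints'])"
```

```text
[-1.90723684  2.96739884 -0.04690913] [-19.91520597 -11.94038344  22.6301573 ] [-1.95679635e-04  8.34505344e-01  5.50981350e-01 -4.51040829e-03] [ 0.11281979  0.35821876  1.70586318 -0.00423043  1.08573167  0.51851109]
```

Call:
{"name": "step_arm", "arguments": {"steps": [[[0,0,0],0.03,1],[[0,0,0],0.02,1],[[0,0,0],0.02,1],[[0,0,0],0,1],[[0,0,0],0,1],[[0,0,0],0,1]]}}

```text
time: 12.25
tool_pos: [546.8, 179.4, 86.0]
tool_rot: [0.0, 0.853, 0.522, -0.005]
contact_force: [-20.8, -11.7, 21.7]
gripper_width: 0.131
grip_force: 62.5
```

```bash
python3 -c "
from station import arm
o=arm.get_obs();print(o['ft_torque'],o['contact_force'],o['tool_rot'],o['joints'])"
```

```text
[-1.84942544  3.09872918  0.7918756 ] [-20.77222764 -11.74317653  21.71853699] [ 1.07974597e-04  8.52735411e-01  5.22321834e-01 -4.71255681e-03] [ 0.11315308  0.35816311  1.7059236  -0.00472415  1.08596102  0.58701231]
```

At the stop (torque rose to 0.8 N m). Next I release, back away and check.

Call:
{"name": "step_arm", "arguments": {"steps": [[[0,0,0],0,0],[[0,0,0],0,0],[[0,0,0],0,0],[[0,0,0],0,0],[[0,0,0],0,0],[[0,0,-20],0,0],[[0,0,-25],0,0],[[0,0,-25],0,0],[[0,0,-25],0,0],[[0,0,-25],0,0],[[0,0,-25],0,0],[[0,0,0],0,0]]}}

```text
time: 13.25
tool_pos: [553.4, 182.1, 235.4]
tool_rot: [0.002, 0.853, 0.521, 0.004]
contact_force: [1.2, -0.2, 1.1]
gripper_width: 1.0
grip_force: 0.0
```

Run:
```python
from station import arm
import cv2
print(arm.get_obs()["contact_force"])
cv2.imwrite("pics/w3.png",arm.capture("wrist")["frame"][:,:,::-1])
```

```text
[ 1.23228531 -0.21468836  1.06526953]
```

View pics/w3.png

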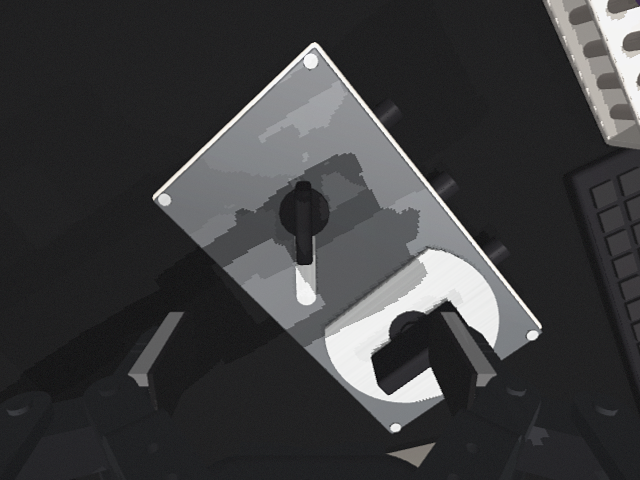

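The selector bar and tongue (304,185)–(306,300) are at the far side. The isolator's flat, (325,325)–(430,250), still faces the selector, and the gripper is clear.

```bash
python3 -c "
from station import arm
print(arm.job_done())"
```

```text
the job is handed in; nothing more can be done
None
```

The changeover is done and handed in at about 13 s: I turned the isolator to its far stop and then the selector to its own, released both, backed the gripper clear, and never touched the fan switch; no verdict came back.

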